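# Store a dried printing screen on the pile

## Task

Take the printing screen off the sloping easel and lay it flat, mesh side down, on the pile of screens in the stacker, square with the pile and up against all three upright posts. The height of the pile is not known: lower the screen until you feel it rest on the pile, gently, and only then let go; do not drop it. Leave the other things on the table alone.

Things in the scene. Friction and masses are not known exactly. Their poses are not given: they have to be found in the camera images.
- screen_center (a point): Centre of the screen to be stored (half-way up): a loose flat wooden frame 150 (x) by 200 (y) by 30 mm (z), 0.16 to 0.26 kg, at the start on the easel. z is normal to it (up when flat); x points down the slope on the easel, y along the long rails. Rails are 22 mm wide, 30 mm high; the long ones are centred at x = -64 and 64 mm, the short ones at y = -89 and 89 mm.
- screen: The same screen, origin at the centre of its underside, same axes. The window within the rails, 106 by 156 mm, is closed at the bottom by the mesh (2 to 4 mm above the underside), so it is a well 26 mm deep, open to +z.
- easel: Fixed plywood easel, its board sloping 35 degrees and falling towards its +x. Origin on the table under mid-slope (surface 108 mm up there), z up. The screen lies flat on the slope, its lower long rail against two low stops, 30 mm wide, 12 mm above the slope, 85 mm either side of the middle; the upper long rail is free along its whole length.
- stacker: Fixed grey tray 200 (x) by 250 (y) by 25 mm; origin on the table, z up. In it a pile of like screens lies flat, same axes, 2 mm from the posts. The pile's top is 55 to 113 mm above the table, different each time and not given; it lies on foam, giving 1 mm per 5 N. Steel posts 12 mm in diameter, 180 mm tall, stand at (x, y) = (81, 60), (81, -60) and (0, 106) mm.
- dock (a point): Same point and axes as the stacker's origin: a screen touching all three posts has its centre straight above this point, and its x and y along those of this point.
- ink: Bystander: closed ink bottle, 52 mm in diameter, about 130 mm tall; origin under its foot.
- brush_cup: Bystander: empty black cup, 76 mm in diameter, 95 mm tall; origin under its foot.
- scrub_block: Bystander: grey scrubbing block 35 by 110 by 24 mm; origin at the centre of its underside.
- squeegee: Bystander: wooden squeegee 200 mm long, 22 mm high, lying flat; origin under its wooden part.
Not all that is in view belongs to the job. What is meant by the screen is not blue or turquoise, and is the smaller of those in its own colour.

How it is judged:
On the way, in this order (a step that is already met when the one before it is completed fails the run):
1. the screen is lifted clear of the easel in the fingers (contact force between the fingers and screen above 1 N and contact force between screen and easel below 0.01 N and distance between screen and easel above 0.14 m), for 0.2 s.
2. the screen, still held and nearly level over the pile, rests on it (contact force between the fingers and screen above 1 N and contact force between screen and stacker above 0.3 N and angle between screen's own z axis and vertical below 0.2 rad and horizontal distance between screen and dock below 0.06 m), for 0.1 s.
At the end, for the whole second after the job is handed in: The screen lies level (within 3 degrees) and at rest on the pile, mesh down, its centre at most 6 mm short of touching the posts in x and in y, square to the stacker within 3 degrees, and is released (angle between screen's own z axis and vertical below 0.05 rad and contact force between screen and stacker above 0.3 N and x of screen in the frame of dock between -0.006 and 0.004 m and y of screen in the frame of dock between -0.006 and 0.004 m and angle between the x axis of screen and the x axis of dock, either way round below 0.05 rad and linear speed of screen below 0.02 m/s and contact force between the fingers and screen below 0.01 N).
It fails at once if the screen is dropped: it falls freely from more than about 6 mm (contact force between the fingers and screen below 0.01 N and contact force between screen and anything else below 0.01 N and linear speed of screen above 0.35 m/s).
It fails at once if the screen is pressed or knocked against the pile or posts with more than 40 N (contact force between screen and stacker above 40 N).
It fails at once if a bystander (ink bottle, cup, block or squeegee) is moved by more than 20 mm (distance of any of ink, brush_cup, scrub_block, squeegee from where it was at the start of the episode above 0.02 m).
It also fails if it takes over 56 s, if anything falls off the work surface, if the arm or the gripper's body presses on something with over 40 N, if the wrist force passes 120 N, or if a joint passes its speed limit or range.

## Robot

A 6-joint arm with a two-finger parallel gripper is mounted at the origin on the work surface. World frame = base frame: x ahead of the robot, y to its left, z up, the work surface at z = 0. Lengths are in m, angles in rad, forces in N, time in s.
With the tool pointing down it reaches from about 0.275 to 0.75 m from the base axis. Payload 10.2 kg.
Tool frame: the origin (TCP) lies on the mounting face of the last link; the fingertips stand 173 mm ahead of it and the grasp point (between the pads) lies 155 mm ahead of it (manip.hold_point_z is the distance from the TCP to the grasp point, in m); y points along the fingers, x is the direction in which the jaws open and shut, and the axes are right-handed (so a half turn about y gives the same grasp; the last joint's range is limited). The gripper opens to 85 mm and grips with 20 to 120 N. Pads are 22 mm wide; open, the fingers measure 114 mm over their backs; the gripper's body (76 mm by 85 mm) begins 54 mm behind the grasp point. The pads swing forward as they close: fully open they stand 13 mm farther back than shut.
Start: joints at [-1.48, 0.313, 1.498, -0, 1.331, -0.223], TCP at [0.162, -0.499, 0.405] pointing down, gripper open.
Joint ranges: [-2.94, 2.94], [-0.97, 2.17], [0.19, 2.56], [-1.23, 4.37], [0.02, 3.11], [-2.88, 2.88]. Speed limits (rad/s): [2.39, 2.39, 3.01, 3.14, 3.14, 3.14].

## Interface

Orientations are given as [roll, pitch, yaw] about the fixed x, y, z axes, in that order (R = Rz(yaw) Ry(pitch) Rx(roll)).
In Python, from cell import manip, get_image, calibration, silhouettes, spot_point gives the robot as it stands. Calls block until the motion is done:
- manip.move_pose(position, orientation): joint-space move of the TCP to a pose.
- manip.movel(position, attitude=None, velocity=0.15): straight line of the TCP; attitude=None keeps the orientation; velocity is the mean speed in m/s.
- manip.move_j(angles): joint-space move.
- manip.command_gripper(opening): finger opening in m; the grip force is fixed at half the most; returns when the fingers have stopped.
- manip.dwell(seconds).
- manip.solve_ik(position, orientation): joint angles nearest the present ones, or None.
- manip.get_state(): the state.
- get_image(name): name is "scene" or "side" or "wrist"; returns (picture, depth): 420x560x3 uint8, red, green, blue; 420x560 float32, m along the optical axis (not along the pixel's ray), 0 where there is no reading.
- calibration(name): a dict with "camera_matrix" (3x3 intrinsics, pixels), "distortion" ([k1, k2, p1, p2, k3] as OpenCV has them; the pictures are not rectified), "T" (4x4, takes a point from camera to world coordinates). Camera axes: x right, y up, looking along -z (the intrinsics and any distortion apply to the point x, -y, -z); pixel columns grow to the right and rows downward; lengths in m; the calibration is good to about 2 mm. A picture is of the moment at which its call begins: read the wrist's pose just before it. calibration takes no time and is no camera call; for the wrist camera it gives the pose at the moment of the call.
A pose or a line that the arm cannot do raises manip.MotionError and nothing moves.
- manip.close_job(): hands the job in, once; it reports no verdict.
Trained networks look in the newest picture that a camera, given by its name, has taken for a name from the list of things; names that differ only in an ending like _2 or _b are one class to them, and where a whole thing is asked for, a point or a joint stands for the part that bears it (a point fixed in the world has none). Each returns a list of dicts, best first, with "p" (0 to 1); they miss things now and then, are a little off and sometimes report something else, mostly with a low value. They report only what shows in the picture. A call takes as long as a camera call. They do not tell look-alikes from the thing itself.
- silhouettes(thing, camera): "pixels" (420x560 bool, what is visible of it) and "rect" ([centre column, centre row, width, height] in pixels, round what is visible of it).
- spot_point(thing, camera): "point" ([row, column] in pixels: a listed point, or the origin of a listed thing).
The state is a dict: "clock": time; "q": joint angles; "joint_vel": joint speeds; "joint_torque": joint torques, N m; "eef_pos": TCP position; "eef_rot": TCP orientation; "contact_force": force on the tool from outside, world axes, zero at the start; "wrist_torque": the same for the moment, N m; "grip_width": finger opening in m.
Only numpy, scipy, OpenCV 4.12 (cv2) and the standard library are available. Lean on these libraries where they do the work, as an engineer would, in place of code of your own. Each camera call takes 0.05 s, during which the arm holds its last target.

## Working session

There is one attempt and no reset: what is moved stays moved. The work goes in short steps, each a Python script; the robot and the scene stay as the last script left them, time stands still between calls to the robot, and variables do not carry over. Pictures are saved under pics/ and viewed, and the job is handed in when it is done.

```bash
ls; mkdir -p pics; python3 - <<'E'
from cell import manip,get_image,calibration
import cv2
for n in ["scene","side","wrist"]:
    im,d=get_image(n); cv2.imwrite(f"pics/{n}0.png",im[:,:,::-1]); c=calibration(n)
    print(n,c["camera_matrix"].round(1).tolist(),c["distortion"],c["T"].round(3).tolist())
s=manip.get_state();print(s)
E
```

```text
pics
scene [[457.2, 0.0, 276.7], [0.0, 457.2, 205.1], [0.0, 0.0, 1.0]] [-0.14743585  0.          0.          0.          0.        ] [[0.189, -0.77, 0.609, 1.262], [0.982, 0.144, -0.122, -0.287], [0.006, 0.621, 0.784, 1.078], [0.0, 0.0, 0.0, 1.0]]
side [[515.6, 0.0, 276.4], [0.0, 515.6, 202.0], [0.0, 0.0, 1.0]] [-0.17843336  0.          0.          0.          0.        ] [[0.801, 0.311, -0.512, -0.327], [-0.599, 0.423, -0.68, -1.229], [0.005, 0.851, 0.524, 0.959], [0.0, 0.0, 0.0, 1.0]]
wrist [[290.5, 0.0, 281.2], [0.0, 290.5, 213.9], [0.0, 0.0, 1.0]] [-0.03715237  0.          0.          0.          0.        ] [[0.309, 0.909, 0.279, 0.233], [-0.951, 0.296, 0.089, -0.477], [-0.002, -0.293, 0.956, 0.374], [0.0, 0.0, 0.0, 1.0]]
{'clock': 0.15, 'q': array([-1.48044921e+00,  3.13300952e-01,  1.49821097e+00,  2.35641977e-05,
        1.33101368e+00, -2.23418862e-01]), 'joint_vel': array([-0.00133668, -0.00137534, -0.00275171, -0.00103722,  0.0009232 ,
        0.00090588]), 'joint_torque': array([ 7.56981954e-04, -4.12370682e+01, -2.59798533e+01, -2.63628945e-04,
        3.22871281e-03,  3.25951383e-06]), 'eef_pos': array([ 0.16201644, -0.49935326,  0.40429639]), 'eef_rot': array([-1.57056730e+00,  9.04689000e-04, -1.25703586e+00]), 'contact_force': array([-0.64630399, -0.07457891,  0.63090108]), 'wrist_torque': array([ 0.03276844, -0.03140729, -0.00664744]), 'grip_width': 0.08547150424597207}
```

View pics/scene0.png

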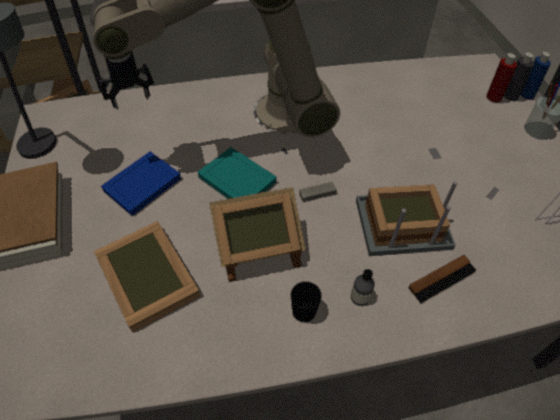

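View pics/side0.png

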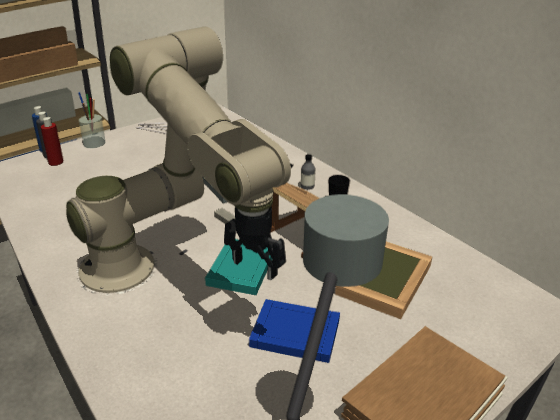

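View pics/wrist0.png

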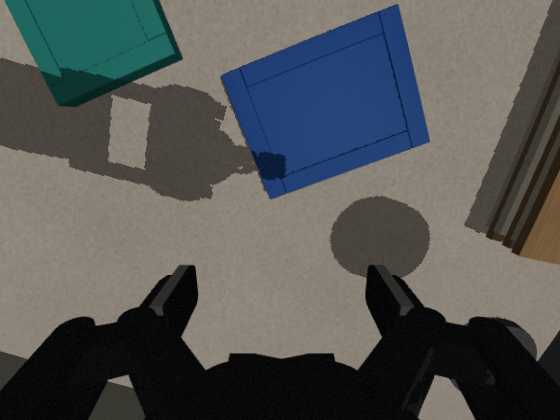

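```bash
cat > h.py <<'E'
import numpy as np, cv2
from cell import manip,get_image,calibration,silhouettes,spot_point
def cloud(n,d):
    c=calibration(n); K=c["camera_matrix"]; D=np.array(c["distortion"]); T=c["T"]
    h,w=d.shape; u,v=np.meshgrid(np.arange(w),np.arange(h))
    p=cv2.undistortPoints(np.stack([u,v],-1).reshape(-1,1,2).astype(np.float64),K,D).reshape(h,w,2)
    P=np.stack([p[...,0]*d,-p[...,1]*d,-d],-1)
    return P@T[:3,:3].T+T[:3,3]
E
python3 - <<'E'
from h import *
im,d=get_image("scene"); X=cloud("scene",d)
np.savez("s0.npz",im=im,d=d,X=X)
big=cv2.resize(im[120:330,80:480],None,fx=2,fy=2,interpolation=cv2.INTER_CUBIC)
big=np.clip(big*1.6,0,255).astype(np.uint8)
cv2.imwrite("pics/crop0.png",big[:,:,::-1])
for t in ["screen","easel","stacker","ink","brush_cup","scrub_block","squeegee"]:
    for r in silhouettes(t,"scene"):
        m=r["pixels"]&(d>0); P=X[m]
        print(t,round(r["p"],2),np.round(r["rect"]),m.sum(),P.mean(0).round(3),P.min(0).round(3),P.max(0).round(3))
        np.save(f"m_{t}_{int(r['p']*100)}.npy",r["pixels"])
for t in ["screen_center","dock"]: 
    for r in spot_point(t,"scene"): print(t,r)
for a in [(192,257),(204,257),(230,257),(256,257),(262,257),(228,146),(208,408)]: print(a,X[a].round(3))
E
```

```text
screen 0.95 [256. 229.  88.  69.] 4578 [ 0.582 -0.205  0.12 ] [ 0.506 -0.309  0.061] [ 0.656 -0.097  0.177]
screen 0.89 [146. 275. 105. 114.] 6684 [ 0.618 -0.508  0.036] [ 0.416 -0.663 -0.005] [ 0.76  -0.375  0.046]
screen 0.7 [238. 172.  79.  49.] 2393 [ 0.307 -0.226  0.027] [ 0.189 -0.342 -0.002] [ 0.505 -0.104  0.16 ]
screen 0.57 [140. 184.  84.  65.] 2778 [ 0.279 -0.52   0.026] [ 0.115 -0.653 -0.005] [ 0.39  -0.397  0.036]
easel 0.92 [260. 236.  97.  93.] 1351 [ 0.567 -0.191  0.096] [ 0.362 -0.322 -0.009] [ 0.658 -0.059  0.177]
easel 0.36 [257. 228.  90.  72.] 4581 [ 0.582 -0.205  0.12 ] [ 0.512 -0.307  0.062] [ 0.656 -0.097  0.177]
stacker 0.72 [406. 218. 102.  75.] 5577 [0.586 0.217 0.056] [ 0.422  0.095 -0.004] [0.678 0.349 0.182]
ink 0.69 [362. 286.  26.  37.] 632 [0.78  0.028 0.074] [ 0.745  0.007 -0.003] [0.796 0.068 0.133]
brush_cup 0.86 [306. 301.  30.  41.] 1032 [ 0.774 -0.116  0.055] [ 0.696 -0.155 -0.001] [ 0.817 -0.064  0.098]
scrub_block 0.88 [317. 191.  39.  19.] 487 [0.408 0.01  0.018] [ 0.36  -0.046 -0.005] [0.43  0.066 0.029]
squeegee 0.96 [444. 278.  64.  48.] 1376 [0.765 0.267 0.017] [ 0.706  0.17  -0.005] [0.818 0.378 0.029]
screen_center {'point': [226.1, 253.6], 'p': 0.88}
screen_center {'point': [182.4, 142.4], 'p': 0.81}
screen_center {'point': [274.0, 148.0], 'p': 0.76}
screen_center {'point': [179.1, 235.9], 'p': 0.62}
screen_center {'point': [220.4, 403.8], 'p': 0.28}
(192, 257) [ 0.385 -0.172  0.027]
(204, 257) [ 0.542 -0.194  0.167]
(230, 257) [ 0.581 -0.202  0.109]
(256, 257) [ 0.647 -0.213  0.09 ]
(262, 257) [ 0.611 -0.21   0.001]
(228, 146) [ 0.467 -0.503  0.038]
(208, 408) [0.551 0.239 0.061]
```

View pics/crop0.png

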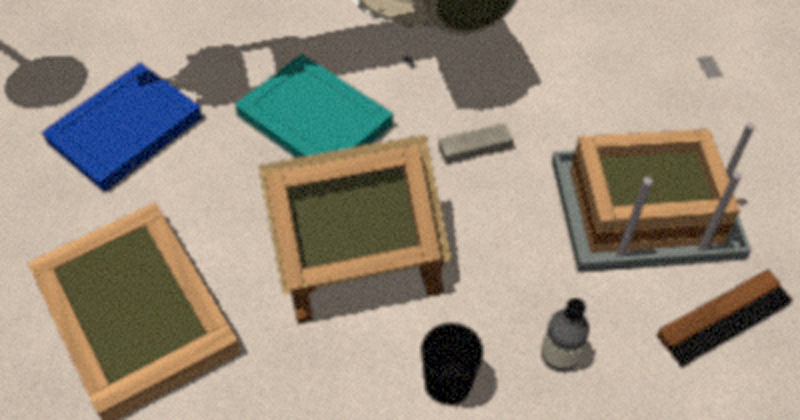

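```bash
cat > fit.py <<'E'
from h import *
z=np.load("s0.npz"); X,d=z["X"],z["d"]
m=np.load("m_screen_95.npy")&(d>0)
m=cv2.erode(m.astype(np.uint8),np.ones((1,1)))>0
P=X[m]
# ransac plane for top of rails
rng=np.random.default_rng(0); best=(0,)
for _ in range(3000):
    a,b,c=P[rng.choice(len(P),3,False)]; n=np.cross(b-a,c-a); n/=np.linalg.norm(n)+1e-12
    if n[2]<0:n=-n
    if abs(n[2]-np.cos(np.radians(35)))>.06: continue
    s=(P-a)@n; 
    k=(abs(s)<.003).sum() 
    if k>best[0]: best=(k,n,a)
for _ in range(5):
    s=(P-best[2])@best[1]; Q=P[abs(s)<.003]; c=Q.mean(0); n=np.linalg.svd(Q-c,full_matrices=False)[2][2]; n*=np.sign(n[2]); best=(len(Q),n,c)
print(best, "angle",np.degrees(np.arccos(n[2])))
h=(P-c)@n; print(np.histogram(h,np.arange(-.05,.02,.004)))
E
python3 fit.py
python3 - <<'E'
from h import *
z=np.load("s0.npz"); X,d=z["X"],z["d"]
m=np.load("m_stacker_72.npy")&(d>0)
print(np.histogram(X[m][:,2],np.arange(-.01,.19,.005)))
E
```

```text
(1956, array([0.57198118, 0.03395406, 0.8195637 ]), array([ 0.5752354 , -0.20568174,  0.11068426])) angle 34.95885802528006
(array([   0,    0,    0,    0,    0,    0,    0,    0,    0,    0,   15,
        453, 1519,  463,   28,   14,   27]), array([-0.05 , -0.046, -0.042, -0.038, -0.034, -0.03 , -0.026, -0.022,
       -0.018, -0.014, -0.01 , -0.006, -0.002,  0.002,  0.006,  0.01 ,
        0.014,  0.018]))
(array([  0,  12, 235, 367, 200, 228, 350, 235,  83,  94,  95,  96, 106,
       768, 590, 185, 167, 182, 578, 733,  30,  11,   7,  16,  10,  12,
        12,  14,  11,  18,  13,  18,  14,  17,  12,  18,  11,  23,   6]), array([-0.01 , -0.005,  0.   ,  0.005,  0.01 ,  0.015,  0.02 ,  0.025,
        0.03 ,  0.035,  0.04 ,  0.045,  0.05 ,  0.055,  0.06 ,  0.065,
        0.07 ,  0.075,  0.08 ,  0.085,  0.09 ,  0.095,  0.1  ,  0.105,
        0.11 ,  0.115,  0.12 ,  0.125,  0.13 ,  0.135,  0.14 ,  0.145,
        0.15 ,  0.155,  0.16 ,  0.165,  0.17 ,  0.175,  0.18 ,  0.185]))
```

```bash
cat > fit2.py <<'E'
from h import *
from scipy.optimize import minimize
z=np.load("s0.npz"); X,d=z["X"],z["d"]
def fitrect(P,L,Wd):
    # P in-plane 2D points of rail top annulus; L x Wd outer, robust IoU-like fit
    r=cv2.minAreaRect(P.astype(np.float32)); print("minAreaRect",r)
    h=cv2.convexHull(P.astype(np.float32))
    c=np.median(P,0)
    def cost(p):
        q=P-p[:2]; C,S=np.cos(p[2]),np.sin(p[2]); a=np.abs(q@[C,S]); b=np.abs(q@[-S,C])
        ox=np.maximum(a-L/2,b-Wd/2); ix=np.maximum(a-(L/2-.022),b-(Wd/2-.022))
        return np.minimum(np.maximum(np.maximum(ox,-ix),0),.01).mean()*1000
    best=None
    for t in np.radians([-15,-10,-5,0,5,10,15]):
        o=minimize(cost,[r[0][0],r[0][1],t],method="Nelder-Mead",options=dict(initial_simplex=[[r[0][0]+i,r[0][1]+j,t+k] for i,j,k in [(0,0,0),(.01,0,0),(0,.01,0),(0,0,.08)]],xatol=1e-5,fatol=1e-6))
        if best is None or o.fun<best.fun: best=o
    return best
m=np.load("m_screen_95.npy"); m=(cv2.dilate(m.astype(np.uint8),np.ones((5,5)))>0)&(d>0)
P=X[m]; n=np.array([0.57198,.03395,.81956]); c=np.array([.57524,-.20568,.11068])
for _ in range(6):
    hh=(P-c)@n
    if _==0: s=(hh>.019)&(hh<.034)
    else: s=abs(hh)<.004
    Q=P[s]; c=Q.mean(0); n=np.linalg.svd(Q-c,full_matrices=False)[2][2]; n*=np.sign(n[2])
print("top plane",n,c,len(Q),np.degrees(np.arccos(n[2])))
ex=np.array([n[2]*n[0],n[2]*n[1],-(n[0]**2+n[1]**2)]); ex/=np.linalg.norm(ex); ey=np.cross(n,ex)
P2=np.stack([(Q-c)@ex,(Q-c)@ey],1); o=fitrect(P2,.15,.2); print(o.x,o.fun)
t=o.x[2]; ctr=c+ex*o.x[0]+ey*o.x[1]; sx=ex*np.cos(t)+ey*np.sin(t); sy=np.cross(n,sx)
print("screen top centre",ctr,"x",sx,"y",sy,"n",n)
hd=sx[:2]/np.linalg.norm(sx[:2]); print("heading deg",np.degrees(np.arctan2(hd[1],hd[0])),np.degrees(np.arctan2(-sy[0],sy[1])))
# pile
m=np.load("m_stacker_72.npy"); m=(cv2.dilate(m.astype(np.uint8),np.ones((5,5)))>0)&(d>0)
Q=X[m]; Q=Q[(Q[:,2]>.078)&(Q[:,2]<.094)]
print("pile z",np.median(Q[:,2]))
k=cv2.minAreaRect(Q[:,:2].astype(np.float32))
o2=fitrect(Q[:,:2],.15,.2); print("pile",o2.x,np.degrees(o2.x[2]),o2.fun)
np.savez("pose.npz",ctr=ctr,sx=sx,sy=sy,n=n,pile=o2.x)
# posts: points with z .11-.185
Q=X[m]; Q=Q[(Q[:,2]>.1)&(Q[:,2]<.19)]
C,S=np.cos(o2.x[2]),np.sin(o2.x[2]); q=(Q[:,:2]-o2.x[:2])@np.array([[C,-S],[S,C]])
for a,b in [(81,60),(81,-60),(0,106)]:
    s=np.linalg.norm(q*1000-[a,b],axis=1)<20; print((a,b),s.sum(),np.median(q[s],0))
E
python3 fit2.py
```

```text
top plane [0.57254514 0.03078425 0.81929506] [ 0.59046992 -0.20610527  0.13177709] 1904 34.9857111332357
minAreaRect ((0.0004464387893676758, 0.0013193115592002869), (0.20054663717746735, 0.15020012855529785), 89.95267486572266)
[ 7.10239287e-05  1.11865408e-03 -5.58737576e-03] 0.010197284955726723
screen top centre [ 0.59046796 -0.2049851   0.13173636] x [ 0.81840057  0.03840783 -0.57336318] y [-0.0491179   0.99878785 -0.00320363] n [0.57254514 0.03078425 0.81929506]
heading deg 2.686940066765662 2.815395822833584
pile z 0.08519589151422469
minAreaRect ((0.5685625076293945, 0.23475772142410278), (0.21318385004997253, 0.16567333042621613), 83.56148529052734)
pile [ 0.5629221   0.22969981 -0.10827961] -6.203964875570308 0.3995210466124935
(81, 60) 98 [0.08428253 0.06058077]
(81, -60) 100 [ 0.08443672 -0.05919454]
(0, 106) 86 [0.00387718 0.10598968]
```

```bash
cat >> h.py <<'E'
from scipy.spatial.transform import Rotation as R
pz=np.load("pose.npz")
ctr,sx,sy,n,pile=[pz[k] for k in ("ctr","sx","sy","n","pile")]
def rpy(x,y): return R.from_matrix(np.stack([x,y,np.cross(x,y)],1)).as_euler("xyz")
def hx(a): return np.array([np.cos(a),np.sin(a),0.])
DN=np.array([0,0,-1.])
E
cat > plan.py <<'E'
from h import *
rt=ctr-.064*sx; g=rt+.152*n; pre=rt+.235*n
for s in (1,-1):
    o=rpy(s*sx,-n); print(s,o,g,pre)
    for p in (pre,g,g+[0,0,.2]): print(manip.solve_ik(p,o))
    dock=np.r_[pile[:2],0]; h=hx(pile[2]); 
    p=dock-.064*h+[0,0,.085+.182]; o2=rpy(s*h,DN); print("place",p,o2,manip.solve_ik(p,o2),manip.solve_ik(p+[0,0,.15],o2))
E
python3 plan.py
```

```text
1 [-1.57470653  0.61060493  0.04689595] [ 0.62511719 -0.202764    0.29296446] [ 0.67263843 -0.20020891  0.36096595]
[-0.42462555  0.88901473  0.70903807 -0.30688076  2.07887472 -0.54908389]
[-0.45622592  0.81236393  1.02706707 -0.29449529  1.83902323 -0.50429147]
[-0.45622592  0.73217415  0.65975148 -0.37206707  2.2629637  -0.66816873]
place [0.49929692 0.23661617 0.267     ] [-1.57079633  0.         -0.10827961] [0.23047533 0.51603724 1.58336171 0.         1.04219371 0.33875494] [0.23047533 0.36546369 1.39257815 0.         1.38355081 0.33875494]
-1 [-1.56688612 -0.61060493 -3.0946967 ] [ 0.62511719 -0.202764    0.29296446] [ 0.67263843 -0.20020891  0.36096595]
[-0.42462555  0.88901473  0.70903807 -0.30688076  2.07887472  2.59250876]
[-0.45622592  0.81236393  1.02706707 -0.29449529  1.83902323  2.63730118]
[-0.45622592  0.73217415  0.65975148 -0.37206707  2.2629637   2.47342392]
place [0.49929692 0.23661617 0.267     ] [-1.57079633  0.          3.03331304] [ 0.23047533  0.51603724  1.58336171  0.          1.04219371 -2.80283771] [ 0.23047533  0.36546369  1.39257815  0.          1.38355081 -2.80283771]
```

```bash
python3 - <<'E'
from h import *
rt=ctr-.064*sx; o=rpy(sx,-n); pre=rt+.235*n
manip.move_pose(pre+[-.03,0,.06],o); print(manip.get_state()["clock"])
manip.movel(pre,velocity=.15)
s=manip.get_state(); print(s["clock"],s["eef_pos"]-pre,s["eef_rot"]-o,s["contact_force"])
im,d=get_image("wrist"); cv2.imwrite("pics/w1.png",np.clip(im[:,:,::-1]*1.5,0,255).astype(np.uint8)); np.savez("w1.npz",im=im,d=d,X=cloud("wrist",d))
# project rail model
c=calibration("wrist"); T=np.linalg.inv(c["T"])
pts=[ctr+a*sx+b*sy for a,b in [(-.075,-.1),(-.075,.1),(.075,.1),(.075,-.1),(-.053,-.078),(-.053,.078),(.053,.078),(.053,-.078)]]
q=np.array(pts)@T[:3,:3].T+T[:3,3]; q=q*[1,-1,-1]
uv=cv2.projectPoints(q,np.zeros(3),np.zeros(3),c["camera_matrix"],c["distortion"])[0].reshape(-1,2)
v=np.clip(im*1.5,0,255).astype(np.uint8)[:,:,::-1].copy()
cv2.polylines(v,[uv[:4].astype(int)],True,(0,0,255)); cv2.polylines(v,[uv[4:].astype(int)],True,(0,255,0))
cv2.imwrite("pics/w1o.png",v)
E
```

```text
2.4417
3.0417 [-0.00019098 -0.0003282   0.00074766] [-0.00062804 -0.00067483 -0.00090648] [-0.24946617  0.36053714  0.35642217]
```

View pics/w1o.png

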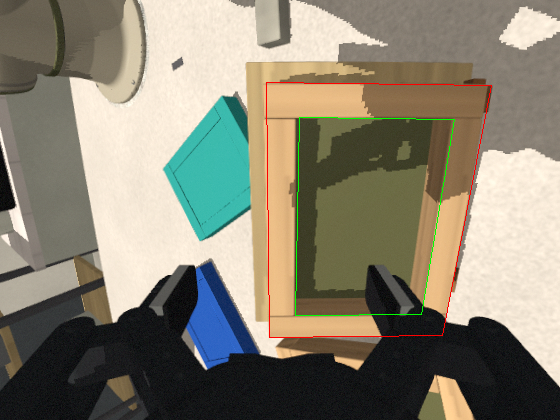

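```bash
python3 - <<'E'
from h import *
rt=ctr-.064*sx; o=rpy(sx,-n); g=rt+.152*n
manip.command_gripper(.06)
f0=manip.get_state()["contact_force"]
manip.movel(rt+.170*n,velocity=.12)
manip.movel(g,velocity=.04)
s=manip.get_state(); print(s["clock"],s["eef_pos"]-g,s["contact_force"]-f0)
manip.command_gripper(0.0)
s=manip.get_state(); print(s["clock"],s["grip_width"],s["contact_force"]-f0,s["wrist_torque"])
im,d=get_image("wrist"); cv2.imwrite("pics/w2.png",np.clip(im[:,:,::-1]*1.5,0,255).astype(np.uint8))
E
```

```text
4.7583 [ 4.61398896e-06 -4.86159282e-05  1.13152534e-04] [ 0.94869421 -0.58052266 -0.38502408]
5.1917 0.020455217804510192 [-5.53614584  0.52118419  6.17576637] [0.08318491 0.79339902 0.19521676]
```

View pics/w2.png

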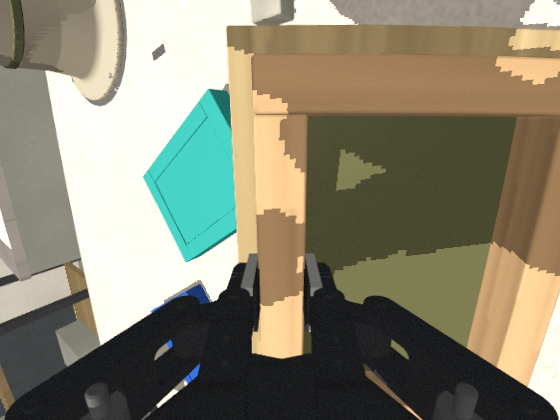

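```bash
python3 - <<'E'
from h import *
rt=ctr-.064*sx; g=rt+.152*n
manip.movel(g+.05*n,velocity=.08)
manip.movel(g+.05*n+[-.08,0,.15],velocity=.15)
manip.dwell(.3)
s=manip.get_state(); print(s["clock"],s["eef_pos"],s["grip_width"],s["contact_force"],s["wrist_torque"],s["q"])
# level and over the pile, 100 mm above
h=hx(pile[2]); y=np.array([-h[1],h[0],0]); o=rpy(h,DN)
P=np.r_[pile[:2],0]-.064*h-.008*h-.012*y+[0,0,.085+.182+.13]
print(P,o,manip.solve_ik(P,o))
im,d=get_image("scene"); cv2.imwrite("pics/s2.png",np.clip(im[:,:,::-1]*1.5,0,255).astype(np.uint8))
E
```

```text
7.6 [ 0.57389233 -0.20124275  0.48358615] 0.02063113846342994 [-0.17829366 -1.32056456 -1.57732464] [ 0.01033098 -0.38350033  0.00292226] [-0.48919285  0.58490466  0.92959815 -0.35868471  2.13726175 -0.6521826 ]
[0.49004695 0.22555099 0.397     ] [-1.57079633  0.         -0.10827961] [0.21406561 0.35057035 1.4661653  0.         1.324857   0.32234523]
```

View pics/s2.png

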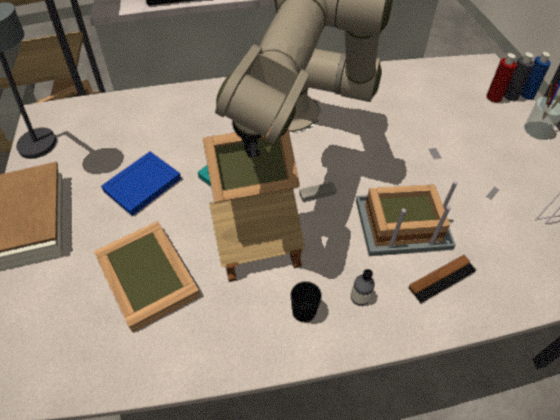

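```bash
python3 - <<'E'
from h import *
h=hx(pile[2]); y=np.array([-h[1],h[0],0]); o=rpy(h,DN)
manip.move_pose([.50,-.15,.49],o)
P=np.r_[pile[:2],0]-.064*h-.010*h-.012*y+[0,0,.085+.182+.12]
manip.move_pose(P+[0,0,.08],o); manip.movel(P,velocity=.15)
manip.dwell(.2)
s=manip.get_state(); print(s["clock"],s["eef_pos"]-P,s["eef_rot"]-o,s["grip_width"],s["contact_force"],s["wrist_torque"])
for nme in ("scene","side","wrist"):
    im,d=get_image(nme); cv2.imwrite(f"pics/{nme}3.png",np.clip(im[:,:,::-1]*1.5,0,255).astype(np.uint8)); np.savez(f"{nme}3.npz",im=im,d=d,X=cloud(nme,d))
    if nme!="side":
      for r in silhouettes("screen",nme)[:6]: print(nme,r["p"],np.round(r["rect"]))
      np.savez("m3_"+nme,*[r["pixels"] for r in silhouettes("screen",nme)])
E
```

```text
10.575 [ 7.85077423e-05 -3.03514031e-05  9.05972252e-04] [ 5.48481355e-04 -1.59945171e-03 -7.16224003e-05] 0.0208553247672279 [-0.41594446 -0.29255545 -2.45071675] [ 0.00023949  0.0908805  -0.02985229]
scene 0.95 [146. 276. 106. 117.]
scene 0.89 [418. 172.  90.  51.]
scene 0.85 [140. 184.  81.  67.]
scene 0.57 [238. 174.  81.  48.]
wrist 0.97 [406. 229. 307. 350.]
```

View pics/scene3.png

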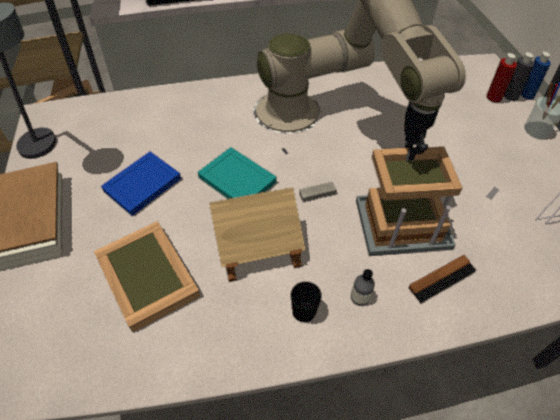

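View pics/wrist3.png

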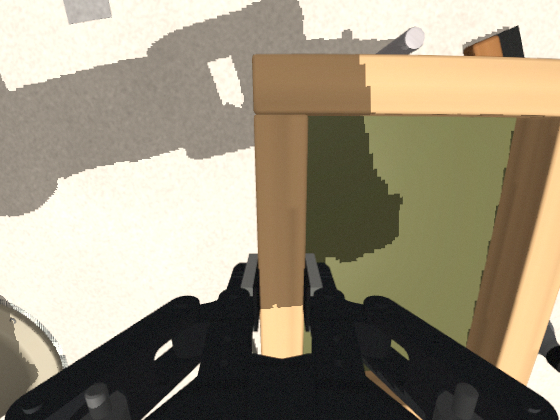

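```bash
cat > fit3.py <<'E'
import sys
from h import *
exec(open("fit2.py").read().split("m=np.load")[0].replace("from h import *",""))
def measure(tag,zlo,zhi,cam="scene",c0=None):
    q=np.load(f"{cam}{tag}.npz"); X,d=q["X"],q["d"]
    P=X[(d>0)]
    c0=pile[:2] if c0 is None else c0
    P=P[(np.linalg.norm(P[:,:2]-c0,axis=1)<.15)&(P[:,2]>zlo)&(P[:,2]<zhi)]
    c=np.median(P,0);n=np.array([0,0,1.])
    for tol in (.01,.006,.004,.004,.004):
        Q=P[abs((P-c)@n)<tol]; c=Q.mean(0); n=np.linalg.svd(Q-c,full_matrices=False)[2][2]; n*=np.sign(n[2])
    o=fitrect(Q[:,:2],.15,.2); zc=c[2]-((o.x[:2]-c[:2])@n[:2])/n[2]
    h=hx(pile[2]);y=np.array([-h[1],h[0],0])
    print(cam,"tilt in pile x,y deg",np.degrees([n@h,n@y]),"ctr",o.x[:2],"ztop",zc,"yaw",np.degrees(o.x[2]),"cost",o.fun,len(Q))
    e=o.x[:2]-pile[:2]; print("rel pile mm",1000*(e@h[:2]),1000*(e@y[:2]))
    return o.x
E
python3 - <<'E'
from fit3 import *
s=manip.get_state()
measure(3,.22,.26); measure(3,.22,.26,"wrist")
h=hx(pile[2]);print("expected",(s["eef_pos"]+.064*h)[:2],"z",s["eef_pos"][2]-.152)
E
```

```text
minAreaRect ((0.5525006651878357, 0.21941626071929932), (0.2048231065273285, 0.15707924962043762), 83.77267456054688)
scene tilt in pile x,y deg [ 0.21107389 -0.00648608] ctr [0.55446706 0.21847824] ztop 0.23457888535790405 yaw -5.947515495434677 cost 0.17128044068775436 1519
rel pile mm -7.1928371060360785 -12.069563771170312
minAreaRect ((0.5462133288383484, 0.22532708942890167), (0.1892625391483307, 0.16415703296661377), 83.64945220947266)
wrist tilt in pile x,y deg [ 0.28111039 -0.08304698] ctr [0.55092593 0.21926172] ztop 0.23491220638245427 yaw -5.943020950920807 cost 0.06962803715267069 38729
rel pile mm -10.79789830787014 -11.673360267698504
expected [0.55168164 0.21887027] z 0.23507802104012723
```

```bash
cat >> h.py <<'E'
HX=hx(pile[2]); HY=np.array([-HX[1],HX[0],0])
def force(k=6):
    F=[]
    for _ in range(k): manip.dwell(.02); F.append(manip.get_state()["contact_force"])
    F=np.mean(F,0); return np.array([F@HX,F@HY,F[2]])
def cmdpos(): return np.load("cmd.npy")
def go(p,v=.03): manip.movel(p,velocity=v); np.save("cmd.npy",p)
E
python3 - <<'E'
from h import *
P=np.r_[pile[:2],0]-.064*HX-.010*HX-.012*HY+[0,0,.085+.182+.014]
go(P,.1)
f0=force(15); np.save("f0.npy",f0); print(manip.get_state()["clock"],f0)
p=P.copy()
p=p+.006*HX; go(p); print(force()-f0)
for i in range(12):
    p=p+.001*HX; go(p,.02); f=force()-f0; print(i,f.round(2))
    if abs(f[0])>2.0: break
print(((p-P)@HX)*1000,manip.get_state()["clock"],manip.get_state()["wrist_torque"])
E
```

```text
12.3833 [ 0.09359601 -0.12985652 -1.86540392]
[-0.21202397  0.36838445 -0.30520765]
0 [ 0.12  0.3  -0.45]
1 [-0.26  0.15 -0.2 ]
2 [-0.63 -0.15 -0.01]
3 [-5.18  0.57  1.44]
9.999999999999892 14.2333 [ 0.19753517  0.79816071 -0.10444913]
```

```bash
python3 - <<'E'
from h import *
f0=np.load("f0.npy"); p=cmdpos()
p=p-.0008*HX; go(p,.02); print("backoff",force()-f0)
p0=p.copy(); p=p+.006*HY; go(p); print(force()-f0)
for i in range(16):
    p=p+.001*HY; go(p,.02); f=force()-f0; print(i,f.round(2))
    if abs(f[1])>1.5: break
print(((p-p0)@HY)*1000,manip.get_state()["clock"],manip.get_state()["wrist_torque"])
E
```

```text
backoff [-2.70343184  1.19779666  0.4132804 ]
[-2.36606092  1.39701211  0.24876944]
0 [-2.57 -0.33  0.04]
1 [-2.47 -0.62 -0.1 ]
2 [-1.83 -0.45 -0.02]
3 [-2.01 -0.63 -0.15]
4 [-2.35 -0.39  0.02]
5 [-2.36 -0.61 -0.06]
6 [-2.46 -0.32  0.  ]
7 [-2.32 -0.47 -0.06]
8 [-2.59 -5.03  0.81]
15.000000000000032 18.1833 [-0.74082672  0.52719655 -0.21263219]
```

```bash
python3 - <<'E'
from fit3 import *
f0=np.load("f0.npy"); p=cmdpos()
p=p-.0006*HY; go(p,.02); print("backoff",force()-f0)
f1=force(10); 
p=p-[0,0,.007]; go(p); print(force()-f1)
for i in range(16):
    p=p-[0,0,.001]; go(p,.02); f=force()-f1; print(i,f.round(2))
    if f[2]>3: break
s=manip.get_state();print(p[2]-.182,s["clock"],s["wrist_torque"])
for nme in ("scene","wrist"):
    im,d=get_image(nme); cv2.imwrite(f"pics/{nme}4.png",np.clip(im[:,:,::-1]*1.5,0,255).astype(np.uint8)); np.savez(f"{nme}4.npz",im=im,d=d,X=cloud(nme,d))
    measure(4,.1,.13,nme)
E
```

```text
backoff [-2.44707466 -2.84708397 -0.07734851]
[-0.1622681   0.53441476  0.12057183]
0 [-1.91 -0.72  2.78]
1 [-2.02 -0.26  2.85]
2 [-2.47 -0.81  4.25]
0.08900000000000002 20.2333 [-0.40954632  0.54860092 -0.11635545]
minAreaRect ((0.5662723779678345, 0.2344188690185547), (0.20795652270317078, 0.1674061268568039), 83.2019271850586)
scene tilt in pile x,y deg [-0.7165224  -0.42023288] ctr [0.5649148  0.23160723] ztop 0.11869233710122803 yaw -6.262486537837458 cost 0.28456733285237457 1229
rel pile mm 1.7748891697309486 2.1115997545311913
minAreaRect ((0.5540099143981934, 0.24364688992500305), (0.15469521284103394, 0.20571790635585785), 8.345808029174805)
wrist tilt in pile x,y deg [-0.18984925 -0.43239992] ctr [0.56179719 0.2325363 ] ztop 0.11975130262925629 yaw -5.822661877725082 cost 0.1287033607780381 39120
rel pile mm -1.4248615721912863 2.698312297029461
```

View pics/scene4.png

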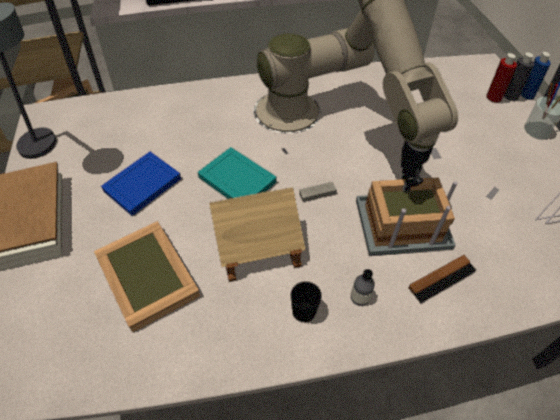

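View pics/wrist4.png

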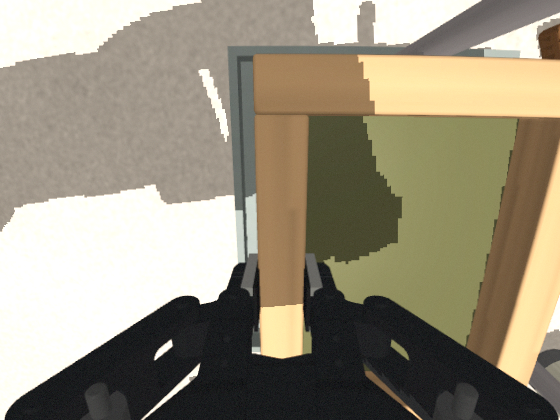

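```bash
python3 - <<'E'
from h import *
f0=np.load("f0.npy"); p=cmdpos()
print("now",force()-f0)
p=p-.001*HX-.001*HY; go(p,.02); print("backed",force(10)-f0)
for i in range(8):
    p=p-[0,0,.001]; go(p,.02); f=force()-f0; print(i,f.round(2))
    if f[2]>4.5: break
s=manip.get_state();print(p[2]-.182,s["clock"],s["wrist_torque"])
E
```

```text
now [-5.26270576 -3.71106973  4.57413385]
backed [-0.12700933  0.06891426 -0.24719605]
0 [-0.05  0.14 -0.43]
1 [-0.38  0.22 -0.14]
2 [-0.44  0.38  1.46]
3 [-0.69  0.15  5.84]
0.08500000000000002 22.25 [-0.0672528   0.29185074 -0.00880882]
```

```bash
python3 - <<'E'
from fit3 import *
f0=np.load("f0.npy"); p=cmdpos()
manip.command_gripper(.05); s=manip.get_state(); print(s["clock"],s["grip_width"],force()-f0)
p=p+[0,0,.06]; go(p,.08); 
p=p-.1*HX+[0,0,.15]; go(p,.2); print(force()-f0)
for nme in ("scene","wrist"):
    im,d=get_image(nme); cv2.imwrite(f"pics/{nme}5.png",np.clip(im[:,:,::-1]*1.5,0,255).astype(np.uint8)); np.savez(f"{nme}5.npz",im=im,d=d,X=cloud(nme,d))
    measure(5,.1,.13,nme)
    q=np.load(f"{nme}5.npz"); Q=q["X"][q["d"]>0]; Q=Q[(Q[:,2]>.125)&(Q[:,2]<.185)]
    l=(Q-np.r_[pile[:2],0])@np.stack([HX,HY],1)
    for a,b in [(81,60),(81,-60),(0,106)]:
        k=np.linalg.norm(l*1000-[a,b],axis=1)<20; print((a,b),k.sum(),np.median(l[k],0)*1000)
print(manip.get_state()["clock"])
E
```

```text
22.6417 0.050119382853194304 [0.2878966  0.19021689 2.13649538]
[0.07039349 0.31516988 1.56846055]
minAreaRect ((0.5680234432220459, 0.2350163608789444), (0.21084487438201904, 0.16698729991912842), 81.8722915649414)
scene tilt in pile x,y deg [-0.48709272 -0.05021122] ctr [0.56364314 0.23084292] ztop 0.11493301795541708 yaw -6.191883263931086 cost 0.2184354861136172 1330
rel pile mm 0.5932739886949908 1.214342607756241
(81, 60) 67 [83.82541082 60.58881216]
(81, -60) 74 [ 84.32082563 -58.25854836]
(0, 106) 77 [  3.82882898 105.98863968]
minAreaRect ((0.5667164921760559, 0.2372012436389923), (0.21127893030643463, 0.16145338118076324), 83.77938079833984)
wrist tilt in pile x,y deg [-0.03682072 -0.09916354] ctr [0.56087074 0.2323891 ] ztop 0.11642911014804827 yaw -6.216526348324355 cost 0.05539440813841662 10050
rel pile mm -2.3299822145029974 2.4518590939416813
(81, 60) 634 [75.44538147 62.9932744 ]
(81, -60) 512 [ 75.76845256 -55.04103737]
(0, 106) 550 [ -5.48708359 107.71687921]
24.8917
```

View pics/scene5.png

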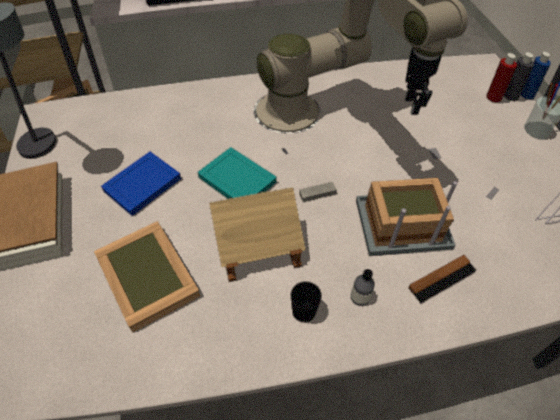

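View pics/wrist5.png

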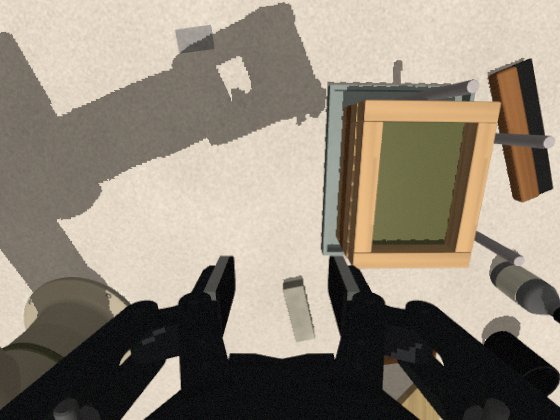

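```bash
python3 - <<'E'
from cell import manip
manip.dwell(.3); print(manip.get_state()["clock"]); print(manip.close_job())
E
```

```text
25.1917
the job is handed in; nothing more can be done
None
```

The screen is off the easel and lies flat on the pile in the stacker, mesh down and released; I handed the job in at about 25 s of the 56 s. No verdict is reported.

**What I did:** I gripped the free upper rail, lifted the screen clear of the easel, levelled it and carried it over the pile. I then felt the x posts and the y post, each at about 5 N, and lowered the screen until it pushed back.

**A false rest, caught:** the first vertical force, about 4 N, did not agree with the pile height I had measured. It was friction against the posts. I backed off 1 mm in x and y, the force dropped to zero, and lowering further gave true contact at about 5.8 N with the underside about 85 mm up. I released there.

**Last checks:**
- **Level and square:** tilt was at most 0.5 degrees, and the yaw matched my fit of the pile to within 0.1 degree.
- **Against the posts:** the screen is about 1 mm short of them in x and y. That figure comes from the back-off after touch and was not checked by feel after release.
- **Cameras:** the scene and wrist cameras differ by about 3 mm in x, so the gap rests on the felt contact.
- **Bystanders:** the ink bottle, cup, block and squeegee look unmoved in the last picture.

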